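# Walk the plaster mould round to the stop rail

### The job

Walk the heavy plaster mould round on the table with fingertip pushes at its corners and sides, until its red face stands flat against the green stop rail and is centred on the rail's black mark. Push it with the fingers only, never tipping or lifting it, and leave the paint jar, elephant and duck where they are.

Things in the scene. Friction and masses are not known exactly. Their poses are not given: they have to be found in the camera images.
- mould: White plaster mould, a block 140 x 100 x 50 mm (own x, y, z), about 0.85 kg, two black straps and a dark pour hole on top; slides when pushed (5 to 10 N) and stays where left. Origin: centre of its underside, z up. The long side looking along its +y is red, with a 14 mm red stripe along that top edge. Starts with the red face 45 to 135 degrees away from the rail.
- red_face (a point): Centre of the mould's red face, 50 mm from the mould's origin along its +y, 25 mm above the table; axes as the mould's.
- rail: Green stop rail fixed to the table, 260 long x 30 thick x 40 mm high, left or right of the mould. Origin: centre of its underside; x along its length (roughly away from the robot); long faces at y = +15 and -15 mm, either may be the one facing the mould. A black band 12 mm wide round its middle (x = 0) is the centre mark.
- paint_jar: Bystander: yellow paint jar with red cap, 56 mm across, 62 mm high, loose, on the side of the mould away from the rail. Origin at the centre of its underside.
- elephant: Bystander: white elephant figurine with orange spots, about 100 long x 50 wide x 85 mm high, loose, beyond the mould. Origin under its middle.
- duck: Bystander: blue duck figurine with orange beak, about 45 mm wide and 57 mm high, loose, on the robot's side of the mould. Origin at the centre of its underside.
There are look-alikes about, which are no part of the job. Leave any blue or turquoise look-alike of the mould alone.

How it is judged (in metres and radians):
At the end, for the whole second after the job is handed in: The middle of the mould's red face is within 4 mm of the rail's face and within 15 mm of the black mark along the rail, the mould is parallel to the rail within 0.05 rad, flat on the table and at rest (y of red_face in the frame of rail between -0.019 and 0.019 m and x of red_face in the frame of rail between -0.015 and 0.015 m and angle between the x axis of mould and the x axis of rail, either way round below 0.05 rad and angle between mould's own z axis and vertical below 0.04 rad and height (world z) of mould below 0.004 m and linear speed of mould below 0.01 m/s); the robot touches nothing.
It fails at once if the mould is lifted or tipped up (height (world z) of mould above 0.012 m or angle between mould's own z axis and vertical above 0.12 rad).
It fails at once if the mould is pushed with the arm or the gripper's body instead of the fingers (contact force between the arm and mould above 3 N).
It fails at once if the paint jar is moved (distance of paint_jar from where it was at the start of the episode above 0.015 m).
It fails at once if the elephant is moved (distance of elephant from where it was at the start of the episode above 0.015 m).
It fails at once if the duck is moved (distance of duck from where it was at the start of the episode above 0.015 m).
It also fails if it takes over 72 s, if anything falls off the work surface, if the arm or the gripper's body presses on something with over 40 N, if the wrist force passes 120 N, or if a joint passes its speed limit or range.

### The arm

A 6-joint arm with a two-finger parallel gripper is mounted at the origin on the work surface. World frame = base frame: x ahead of the robot, y to its left, z up, the work surface at z = 0. Lengths are in mm, angles in rad, forces in N, time in s.
With the tool pointing down it reaches from about 350 to 875 mm from the base axis. Payload 4.2 kg.
Tool frame: the origin (TCP) lies at the very end of the fingers, on their centre line; the grasp point (between the pads) lies arm.grip_depth behind it (arm.grip_depth is the distance from the TCP to the grasp point, in mm); z points along the fingers, y is the direction in which the jaws open and shut (so a half turn about z gives the same grasp; the last joint's range is limited). The gripper opens to 85 mm and grips with 20 to 120 N. Pads are 22 mm wide; open, the fingers measure 114 mm over their backs; the gripper's body (76 mm by 85 mm) begins 54 mm behind the grasp point. The pads swing forward as they close: fully open they stand 13 mm farther back than shut.
Start: joints at [-0.866, 0.385, 0.008, 0, -1.194, -0.259], TCP at [269.499, -563.888, 231.312] pointing down, gripper open.
Joint ranges: [-3.14, 3.14], [-1.21, 2.06], [-1.07, 1.41], [-3.16, 2.05], [-2.99, -0.16], [-3.1, 3.1]. Speed limits (rad/s): [2.79, 2.79, 3.14, 3.14, 3.14, 3.14].

### API

Orientations are given as a unit quaternion [x, y, z, w].
In Python, from bench import arm, optics, workorder gives the robot as it stands. The module is installed in compiled form; this text tells all that it offers.
- The arm moves only by the tool play_rows, never from a script. Its arguments are lists of equal length, an entry for each row: "travel": the shift along the tool's x, y, z in m, a list of three; "rotation": the turn, a rotation vector about the tool's x, y, z in rad, a list of three; "grip": the opening, from 0 (shut) to 1 (fully open). In form: {"travel": [[x, y, z], ...], "rotation": [[rx, ry, rz], ...], "grip": [grip, ...]}. A call has 1 to 12 rows; each row shifts and turns the commanded pose from where the row before left it, along the tool's axes as they then stand; what a row does not reach is not made up. A row lasts 1/12 s, in which the tool goes at most 41.7 mm and 7.16 degrees, less where a joint would pass 70% of its speed; a pose out of reach is approached as far as the arm can. A call is refused whole if a number of a shift passes 0.0417 or a number of a turn 0.125, either way. A call with a gripper value outside its range is refused whole. The fingers move at their own pace and stop on an object; the grip force is fixed at half the most. Time passes only in rows, so rows that do not move let the fingers close. It gives the time, the measured TCP pose, the force and the opening at its end, in the units of the state.
- arm.read_state(): the state, without advancing time (a new reading comes with each control period).
- optics.get_image(name): name is "scene" or "top"; returns a dict with "image" (420x560x3 uint8, blue, green, red), "depth" (420x560 float32, mm along the optical axis (not along the pixel's ray), 0 where there is no reading), "camera_matrix" (3x3 intrinsics, pixels), "R" (3x3) and "t" (3): a world point X has camera coordinates R X + t. Camera axes: x right, y down, z forward; pixel columns grow to the right and rows downward; lengths in mm; the calibration is good to about 2 mm. A picture is of the moment at which its call begins.
- workorder.job_done(): hands the job in, once; it reports no verdict.
The state is a dict: "clock": time; "joints": joint angles; "joint_vel": joint speeds; "joint_efforts": joint torques, N m; "position": TCP position; "ee_rot": TCP orientation; "contact_force": force on the tool from outside, world axes, zero at the start; "wrist_torque": the same for the moment, N m; "gripper_width": finger opening in mm.
Only numpy, scipy, OpenCV 4.12 (cv2) and the standard library are available. Lean on these libraries where they do the work, as an engineer would, in place of code of your own. Each camera call takes 0.05 s, during which the arm holds its last target. There are 200 camera calls.

## Working session

There is one attempt and no reset: what is moved stays moved. The work goes in short steps, Python scripts to look and compute and a tool call to move; the robot and the scene stay as the last step left them, time stands still between calls to the robot, and variables do not carry over. Pictures are saved under pics/ and viewed, about 8 in all and at most 12, crops included, and the job is handed in when it is done.

Besides the shell and the picture viewer there is one more tool, called after "Call:" as name(argument=value, ...) on one line, values as JSON. play_rows: Moves the arm, as the interface text tells. Its arguments: {"type":"object","properties":{"travel":{"type":"array","items":{"type":"array","items":{"type":"number"}}},"rotation":{"type":"array","items":{"type":"array","items":{"type":"number"}}},"grip":{"type":"array","items":{"type":"number"}}},"required":["travel","rotation","grip"]}

```bash
mkdir -p pics; python3 - <<'E'
from bench import arm, optics
import cv2,numpy as np
s=arm.read_state();print(s, arm.grip_depth)
for n in("top","scene"):
    d=optics.get_image(n);cv2.imwrite(f"pics/{n}0.png",cv2.resize(d["image"],(800,600)) if n=="top" else d["image"]);np.savez(f"{n}0.npz",**d)
    print(n,d["camera_matrix"],d["R"],d["t"])
E
```

```text
{'clock': 0.0, 'joints': array([-8.66399515e-01,  3.85585656e-01,  6.60035119e-03, -4.91567227e-04,
       -1.19399594e+00, -2.58607166e-01]), 'joint_vel': array([-0.00054836,  0.00235124,  0.00079168,  0.00053462, -0.00085924,
       -0.00021435]), 'joint_efforts': array([-2.98830837e-04, -3.92291164e+01,  1.88402063e+01,  4.18618083e+00,
       -4.52528868e-03,  6.57568080e-06]), 'position': array([ 269.2437989 , -563.37673074,  230.19515262]), 'ee_rot': array([-2.20965175e-01,  9.75281060e-01,  1.07404203e-03, -3.03461966e-04]), 'contact_force': array([ 0.71929948, -0.05005913, -0.04042779]), 'wrist_torque': array([-0.03383912,  0.00500345, -0.02599249]), 'gripper_width': 85.54735935679946} 18.700000000000003
top [[541.3186875    0.         289.71551783]
 [  0.         541.3186875  209.55035688]
 [  0.           0.           1.        ]] [[ 4.58767549e-03 -9.99707846e-01 -2.37313159e-02]
 [-9.80629818e-01  1.49490022e-04 -1.95870206e-01]
 [ 1.95816529e-01  2.41702250e-02 -9.80342638e-01]] [  10.27389508  576.86177471 1108.18146566]
scene [[407.09694876   0.         272.38739012]
 [  0.         407.09694876 216.63508952]
 [  0.           0.           1.        ]] [[ 0.5550266   0.83171897 -0.01374915]
 [ 0.49280868 -0.34208939 -0.80007153]
 [-0.6701381   0.43728527 -0.59974704]] [-326.5826201  -241.49457903 1276.56904044]
```

View pics/top0.png

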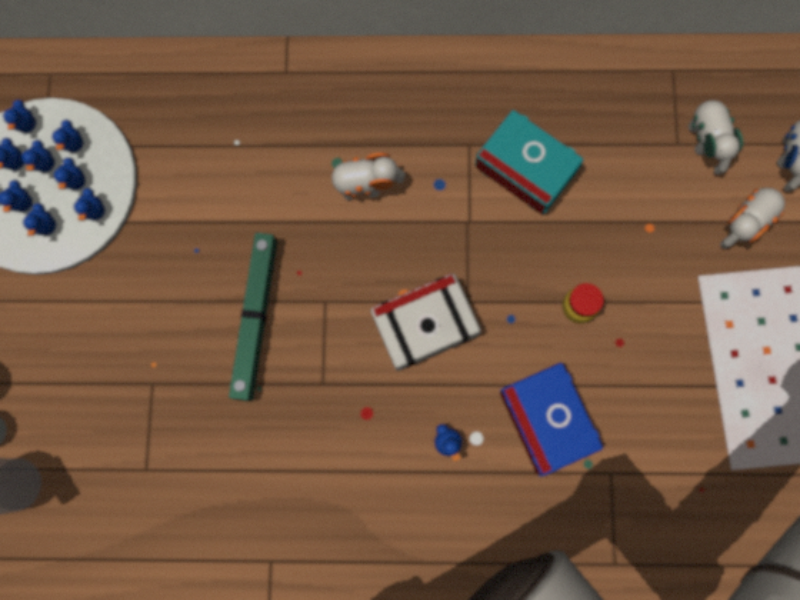

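View pics/scene0.png

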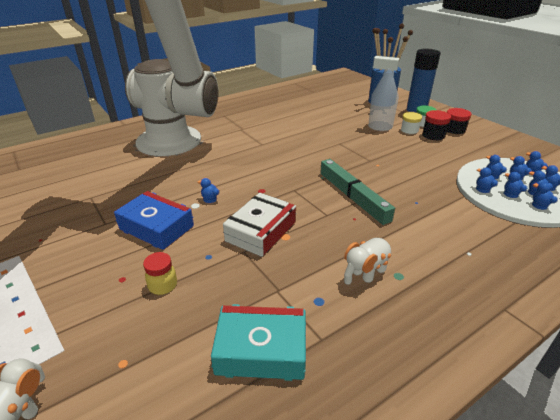

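The top view (800x600 scale) shows the mould at about (427,322) with its red edge facing up (+x). The rail is at left (253,315) with its black mark at (253,314). The elephant is at (368,175), the duck at (448,440) and the jar at (584,302). The red face has to turn about +65° to face the rail. Next I'll measure using depth.

```bash
cat > h.py <<'E'
import numpy as np,cv2
from bench import arm,optics
def world(d):
    K,R,t=d["camera_matrix"],d["R"],d["t"];D=d["depth"]
    v,u=np.mgrid[:D.shape[0],:D.shape[1]]
    P=np.stack([(u-K[0,2])/K[0,0]*D,(v-K[1,2])/K[1,1]*D,D],-1)
    return (P-t)@R, D>0
def rect(W,m):
    n,lab,st,_=cv2.connectedComponentsWithStats(m.astype(np.uint8))
    k=1+np.argmax(st[1:,4]);p=W[lab==k]
    return p
def look(d=None,rail=False,verbose=True):
    d=d or optics.get_image("top");W,ok=world(d);out={}
    b=d["image"].astype(int);B,G,Rr=b[...,0],b[...,1],b[...,2]
    # mould top: z 42..60, white/red/black, largest blob in the work area
    area=(W[...,0]>330)&(W[...,0]<720)&(W[...,1]>-60)&(W[...,1]<330)&ok
    sat=b.max(-1)-b.min(-1)
    green=(G>Rr+15)
    red=(Rr>90)&(Rr>2.2*G)&(Rr>2*B)
    m=area&(W[...,2]>43)&(W[...,2]<58)&~green
    p=rect(W,m);r=cv2.minAreaRect(p[:,:2].astype(np.float32))
    c=np.array(r[0]);box=cv2.boxPoints(r)
    pr=W[m&red];pr=pr[np.linalg.norm(pr[:,:2]-c,axis=1)<90]
    e=[box[1]-box[0],box[2]-box[1]];L=[np.linalg.norm(x) for x in e]
    ax=e[int(np.argmax(L))]/max(L)
    n=np.array([-ax[1],ax[0]])
    if n@(pr[:,:2].mean(0)-c)<0:n=-n
    out=dict(c=c,size=sorted(L),n_deg=np.degrees(np.arctan2(n[1],n[0])),face=c+50*n,z=np.median(p[:,2]))
    if rail:
        m=area&green&(W[...,2]>30)&(W[...,2]<48)&(W[...,1]>100)
        p=rect(W,m);r=cv2.minAreaRect(p[:,:2].astype(np.float32))
        box=cv2.boxPoints(r);out["rail"]=r;out["railz"]=np.median(p[:,2])
        out["railbox"]=box
    return out
E
python3 - <<'E'
from h import *
d=dict(np.load("top0.npz"));
o=look(d,True)
for k,v in o.items():print(k,np.round(v,1) if k!="rail" else v)
W,ok=world(d)
for n,(u,v) in dict(el=(368,175),duck=(448,440),jar=(586,300),mark=(253,314.5),end1=(264,236),end2=(242,398),mould=(427,325)).items():
    print(n,np.round(W[int(v*.7),int(u*.7)]))
# pixel corners of mould, own reading (800 scale) at z=50
K,R,t=d["camera_matrix"],d["R"],d["t"]
def px(u,v,z):
    r=R.T@np.linalg.solve(K,[u*.7,v*.7,1]);C=-R.T@t
    return (C+r*(z-C[2])/r[2])[:2].round(1)
print([px(u,v,50) for u,v in((372,309),(454,277))],px(253,314.5,40),px(428,325,50),px(264,236,40),px(242,398,40))
E
```

```text
c [548.4  -4.1]
size [101.6 140.2]
n_deg 23.9
face [594.1  16.2]
z 50.1
rail ((491.1089782714844, 268.8845520019531), (30.082366943359375, 124.82550048828125), 83.54257202148438)
railz 39.9
railbox [[427.4 261. ]
 [551.4 246.9]
 [554.8 276.8]
 [430.8 290.8]]
el [769.  84.  75.]
duck [369. -38.  50.]
jar [ 575. -245.   61.]
mark [557. 258.  41.]
end1 [682. 249.  40.]
end2 [431. 270.  40.]
mould [540.  -6.  50.]
[array([563.4,  75.1]), array([613. , -49.2])] [556.7 258.3] [538.9  -9.7] [681.3 246.7] [429.5 269.1]
```

Call:
play_rows(travel=[[0, 0, 0], [0, 0, 0], [0, 0, 0], [0, 0, 0], [0, 0, 0], [0, 0, 0], [0, 0, 0], [0, 0, 0], [0, 0, 0], [0, 0, 0]], rotation=[[0, 0, -0.1125], [0, 0, -0.1125], [0, 0, -0.1125], [0, 0, -0.1125], [0, 0, -0.1125], [0, 0, -0.1125], [0, 0, -0.1125], [0, 0, -0.1125], [0, 0, -0.1125], [0, 0, 0]], grip=[0, 0, 0, 0, 0, 0, 0, 0, 0, 0])

```text
clock: 0.93
position: [269.4, -563.6, 230.7]
ee_rot: [-0.667, 0.745, 0.001, 0.0]
contact_force: [-0.2, -0.0, -0.8]
gripper_width: -0.2
```

```bash
cat >> h.py <<'E'
from scipy.spatial.transform import Rotation as Ro
def go(*pts):
    "print tool-frame shift (m) for each leg from the present pose to the world waypoints (mm)"
    s=arm.read_state();R=Ro.from_quat(s["ee_rot"]);p=s["position"]
    y=R.as_matrix()[:,1];print("pos",p.round(1),"tool y deg",np.degrees(np.arctan2(y[1],y[0])).round(1),"t",round(s["clock"],1),"tilt z",R.as_matrix()[:,2].round(3))
    for q in pts:
        d=R.inv().apply(np.array(q)-p)/1000;print(q,d.round(4),"rows@40mm",int(np.ceil(abs(d).max()/.04)));p=np.array(q)
E
python3 -c "
from h import *
go((640,-120,150),(635,-105,14))"
```

```text
pos [ 269.4 -563.6  230.7] tool y deg 173.7 t 0.9 tilt z [-0.001  0.001 -1.   ]
(640, -120, 150) [-0.4817 -0.3194  0.081 ] rows@40mm 13
(635, -105, 14) [-0.0142  0.0065  0.136 ] rows@40mm 4
```

Call:
play_rows(travel=[[-0.02, -0.0133, 0.0034], [-0.02, -0.0133, 0.0034], [-0.02, -0.0133, 0.0034], [-0.02, -0.0133, 0.0034], [-0.02, -0.0133, 0.0034], [-0.02, -0.0133, 0.0034], [-0.02, -0.0133, 0.0034], [-0.02, -0.0133, 0.0034], [-0.02, -0.0133, 0.0034], [-0.02, -0.0133, 0.0034], [-0.02, -0.0133, 0.0034], [-0.02, -0.0133, 0.0034]], rotation=[[0, 0, 0], [0, 0, 0], [0, 0, 0], [0, 0, 0], [0, 0, 0], [0, 0, 0], [0, 0, 0], [0, 0, 0], [0, 0, 0], [0, 0, 0], [0, 0, 0], [0, 0, 0]], grip=[0, 0, 0, 0, 0, 0, 0, 0, 0, 0, 0, 0])

```text
clock: 1.93
position: [455.5, -342.2, 190.1]
ee_rot: [-0.665, 0.747, 0.0, -0.0]
contact_force: [0.6, -0.8, -0.7]
gripper_width: 0.1
```

Call:
play_rows(travel=[[-0.02, -0.0133, 0.0034], [-0.02, -0.0133, 0.0034], [-0.02, -0.0133, 0.0034], [-0.02, -0.0133, 0.0034], [-0.02, -0.0133, 0.0034], [-0.02, -0.0133, 0.0034], [-0.02, -0.0133, 0.0034], [-0.02, -0.0133, 0.0034], [-0.02, -0.0133, 0.0034], [-0.02, -0.0133, 0.0034], [-0.02, -0.0133, 0.0034], [-0.02, -0.0133, 0.0034]], rotation=[[0, 0, 0], [0, 0, 0], [0, 0, 0], [0, 0, 0], [0, 0, 0], [0, 0, 0], [0, 0, 0], [0, 0, 0], [0, 0, 0], [0, 0, 0], [0, 0, 0], [0, 0, 0]], grip=[0, 0, 0, 0, 0, 0, 0, 0, 0, 0, 0, 0])

```text
clock: 2.93
position: [641.0, -121.7, 149.1]
ee_rot: [-0.665, 0.747, 0.0, -0.0]
contact_force: [0.5, -0.6, 0.9]
gripper_width: 0.1
```

```bash
python3 -c "
from h import *
go((622,-100,150),(622,-100,14),(597,-45,14))"
```

```text
pos [ 641.  -121.7  149.1] tool y deg 173.4 t 2.9 tilt z [-0.001  0.    -1.   ]
(622, -100, 150) [-0.0194  0.0214 -0.0008] rows@40mm 1
(622, -100, 14) [-0.00e+00 -1.00e-04  1.36e-01] rows@40mm 4
(597, -45, 14) [-0.0517  0.0312  0.    ] rows@40mm 2
```

Call:
play_rows(travel=[[-0.0123, 0.0068, 0], [-0.0122, 0.0067, 0.0], [0, 0, 0.03], [0, 0, 0.03], [0, 0, 0.03], [0, 0, 0.025], [0, 0, 0.02], [0, 0, 0], [0, 0, 0]], rotation=[[0, 0, 0], [0, 0, 0], [0, 0, 0], [0, 0, 0], [0, 0, 0], [0, 0, 0], [0, 0, 0], [0, 0, 0], [0, 0, 0]], grip=[0, 0, 0, 0, 0, 0, 0, 0, 0])

```text
clock: 3.68
position: [628.7, -97.1, 14.3]
ee_rot: [-0.666, 0.746, 0.001, -0.001]
contact_force: [-0.4, 0.5, -0.2]
gripper_width: 0.0
```

```bash
python3 -c "
from h import *
go((630,-97,14),(600,-28,14))"
```

```text
pos [628.7 -97.1  14.3] tool y deg 173.5 t 3.7 tilt z [-0.003 -0.    -1.   ]
(630, -97, 14) [-0.0002 -0.0013  0.0003] rows@40mm 1
(600, -28, 14) [-0.0652  0.0376  0.    ] rows@40mm 2
```

Call:
play_rows(travel=[[-0.0059, 0.0033, 0], [-0.0059, 0.0033, 0], [-0.0059, 0.0033, 0], [-0.0059, 0.0033, 0], [-0.0059, 0.0033, 0], [-0.0059, 0.0033, 0], [-0.0059, 0.0033, 0], [-0.0059, 0.0033, 0], [-0.0059, 0.0033, 0], [-0.0059, 0.0033, 0], [-0.0059, 0.0033, 0], [0, 0, 0]], rotation=[[0, 0, 0], [0, 0, 0], [0, 0, 0], [0, 0, 0], [0, 0, 0], [0, 0, 0], [0, 0, 0], [0, 0, 0], [0, 0, 0], [0, 0, 0], [0, 0, 0], [0, 0, 0]], grip=[0, 0, 0, 0, 0, 0, 0, 0, 0, 0, 0, 0])

```text
clock: 4.68
position: [602.1, -27.2, 15.6]
ee_rot: [-0.667, 0.745, -0.001, 0.001]
contact_force: [0.8, -1.2, 0.4]
gripper_width: -0.3
```

```bash
python3 -c "
from h import *
go()
d=optics.get_image('top');cv2.imwrite('pics/a.png',d['image'][120:370,150:450]);print(look(d))"
```

```text
pos [602.1 -27.2  15.6] tool y deg 173.6 t 4.7 tilt z [ 0.003  0.    -1.   ]
{'c': array([524.18438721,  23.41870117]), 'size': [np.float32(102.33183), np.float32(140.04184)], 'n_deg': np.float32(35.30805), 'face': array([564.98720932,  52.31731796]), 'z': np.float64(50.0497755459953)}
```

View pics/a.png

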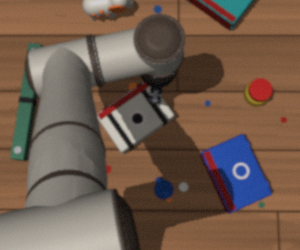

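```bash
python3 -c "
from h import *
go((612,-95,15),(495,-98,15),(488,-62,15),(537,-46,15),(570,-16,15))"
```

```text
pos [601.6 -27.5  15.3] tool y deg 173.6 t 4.7 tilt z [ 0.002  0.    -1.   ]
(612, -95, 15) [ 0.066  -0.0178  0.0003] rows@40mm 2
(495, -98, 15) [ 0.016   0.1159 -0.0002] rows@40mm 3
(488, -62, 15) [-0.035  0.011  0.   ] rows@40mm 1
(537, -46, 15) [-0.0214 -0.0469  0.0001] rows@40mm 2
(570, -16, 15) [-0.0335 -0.0295  0.0001] rows@40mm 1
```

Call:
play_rows(travel=[[0.022, -0.006, 0], [0.022, -0.006, 0], [0.022, -0.006, 0], [0.004, 0.029, 0], [0.004, 0.029, 0], [0.004, 0.029, 0], [0.004, 0.029, 0], [-0.0175, 0.0055, 0], [-0.0175, 0.0055, 0], [0, 0, 0]], rotation=[[0, 0, 0], [0, 0, 0], [0, 0, 0], [0, 0, 0], [0, 0, 0], [0, 0, 0], [0, 0, 0], [0, 0, 0], [0, 0, 0], [0, 0, 0]], grip=[0, 0, 0, 0, 0, 0, 0, 0, 0, 0])

```text
clock: 5.57
position: [485.7, -61.4, 14.7]
ee_rot: [-0.667, 0.745, 0.001, -0.001]
contact_force: [-0.2, 0.2, 0.8]
gripper_width: 0.2
```

Call:
play_rows(travel=[[-0.0024, -0.0052, 0], [-0.0024, -0.0052, 0], [-0.0024, -0.0052, 0], [-0.0024, -0.0052, 0], [-0.0024, -0.0052, 0], [-0.0024, -0.0052, 0], [-0.0024, -0.0052, 0], [-0.0024, -0.0052, 0], [-0.0024, -0.0052, 0], [0, 0, 0]], rotation=[[0, 0, 0], [0, 0, 0], [0, 0, 0], [0, 0, 0], [0, 0, 0], [0, 0, 0], [0, 0, 0], [0, 0, 0], [0, 0, 0], [0, 0, 0]], grip=[0, 0, 0, 0, 0, 0, 0, 0, 0, 0])

```text
clock: 6.4
position: [536.6, -47.6, 14.3]
ee_rot: [-0.666, 0.746, 0.0, -0.001]
contact_force: [-1.7, -2.8, 1.9]
gripper_width: -0.2
```

```bash
python3 -c "
from h import *
go()
d=optics.get_image('top');cv2.imwrite('pics/b.png',d['image'][120:370,150:450]);print(look(d))"
```

```text
pos [536.6 -47.6  14.3] tool y deg 173.5 t 6.4 tilt z [-0.002 -0.001 -1.   ]
{'c': array([486.02017212,  31.11220932]), 'size': [np.float32(65.99728), np.float32(113.85849)], 'n_deg': np.float32(12.113994), 'face': array([534.90677261,  41.60507774]), 'z': np.float64(49.8913242738153)}h.py:27: RuntimeWarning: Mean of empty slice.
  if n@(pr[:,:2].mean(0)-c)<0:n=-n
  ret = um.true_divide(
```

View pics/b.png

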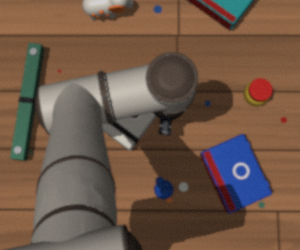

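The arm hides the mould in the top view, so I'll use the scene camera here.

```bash
python3 -c "
from h import *
print(look(dict(np.load('scene0.npz'))))
d=optics.get_image('scene');cv2.imwrite('pics/c.png',cv2.resize(d['image'][120:300,140:420],None,fx=2.5,fy=2.5));print(look(d))"
```

```text
{'c': array([551.61340332,  -5.97225952]), 'size': [np.float32(101.96736), np.float32(140.40195)], 'n_deg': np.float32(23.628622), 'face': array([597.42153549,  14.06807899]), 'z': np.float64(49.004593793949425)}
{'c': array([538.29187012,  30.10995483]), 'size': [np.float32(99.5453), np.float32(143.76521)], 'n_deg': np.float32(53.293568), 'face': array([568.17762375,  70.19538498]), 'z': np.float64(48.90573133130496)}
```

View pics/c.png

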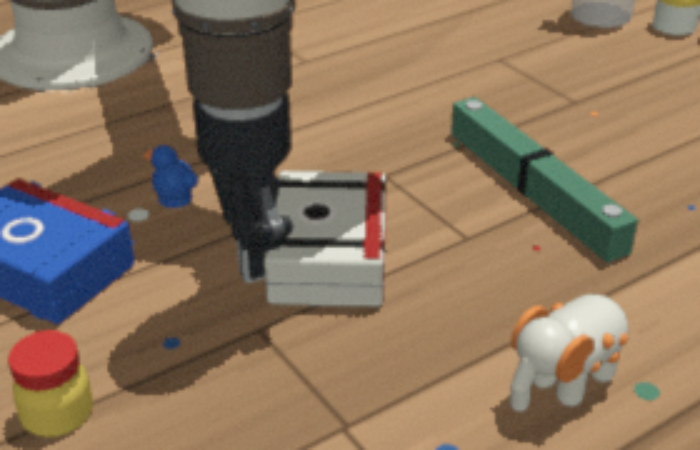

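Call:
play_rows(travel=[[-0.0038, -0.005, 0], [-0.0038, -0.005, 0], [-0.0041, -0.0047, 0], [-0.0041, -0.0047, 0], [-0.0046, -0.0042, 0], [-0.0046, -0.0042, 0], [-0.0051, -0.0037, 0], [-0.0051, -0.0037, 0], [0, 0, 0]], rotation=[[0, 0, 0], [0, 0, 0], [0, 0, 0], [0, 0, 0], [0, 0, 0], [0, 0, 0], [0, 0, 0], [0, 0, 0], [0, 0, 0]], grip=[0, 0, 0, 0, 0, 0, 0, 0, 0])

```text
clock: 7.25
position: [577.0, -14.2, 14.8]
ee_rot: [-0.667, 0.745, -0.001, 0.001]
contact_force: [0.4, -0.0, -0.6]
gripper_width: -0.1
```

```bash
python3 -c "
from h import *
go()
print(look(optics.get_image('scene')))"
```

```text
pos [577.  -14.2  14.8] tool y deg 173.6 t 7.2 tilt z [ 0.002  0.001 -1.   ]
{'c': array([549.77398682,  54.23402405]), 'size': [np.float32(100.93207), np.float32(142.6232)], 'n_deg': np.float32(79.262054), 'face': array([559.08985138, 103.35850906]), 'z': np.float64(48.998009100007664)}
```

Call:
play_rows(travel=[[0.014, -0.001, 0], [0.014, -0.001, 0], [0.0012, 0.02, 0], [0.0013, 0.02, 0], [0, 0, 0.003], [0, 0, 0.003], [0, 0, 0.003], [0, 0, 0], [0, 0, 0], [0, 0, 0], [0, 0, 0], [0, 0, 0]], rotation=[[0, 0, 0], [0, 0, 0], [0, 0, 0], [0, 0, 0], [0, 0, 0], [0, 0, 0], [0, 0, 0], [0, 0, 0], [0, 0, 0], [0, 0, 0], [0, 0, 0], [0, 0, 0]], grip=[0, 0, 0, 0, 1, 1, 1, 1, 1, 1, 1, 1])

```text
clock: 8.3
position: [534.5, -41.5, 5.7]
ee_rot: [-0.666, 0.746, -0.0, 0.0]
contact_force: [0.3, 0.2, -0.0]
gripper_width: 85.5
```

```bash
python3 -c "
from h import *
print(arm.read_state()['gripper_width'])
for n in ('scene','top'):
  d=optics.get_image(n);print(look(d))
  if n=='scene':cv2.imwrite('pics/d.png',cv2.resize(d['image'][100:300,140:420],None,fx=2.5,fy=2.5))
go((541,105,6))"
```

```text
85.50452853548353
{'c': array([549.45855713,  53.9776535 ]), 'size': [np.float32(101.830574), np.float32(142.31964)], 'n_deg': np.float32(79.09372), 'face': array([558.91870785, 103.07455063]), 'z': np.float64(48.872032892321215)}
{'c': array([486.66390991,  50.27760315]), 'size': [np.float32(45.809696), np.float32(91.3743)], 'n_deg': np.float32(13.447871), 'face': array([535.2930069 ,  61.90563297]), 'z': np.float64(49.82902509164229)}
pos [534.3 -41.5   5.7] tool y deg 173.6 t 8.4 tilt z [ 0.  0. -1.]
(541, 105, 6) [-0.1464  0.0098 -0.0002] rows@40mm 4h.py:27: RuntimeWarning: Mean of empty slice.
  if n@(pr[:,:2].mean(0)-c)<0:n=-n
  ret = um.true_divide(
```

View pics/d.png

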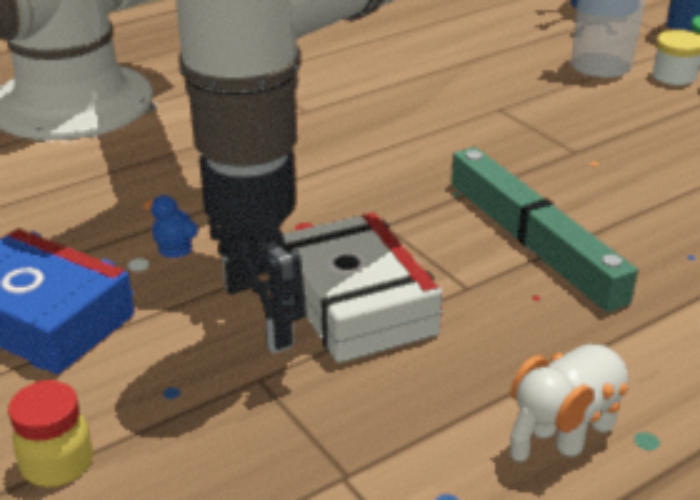

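Call:
play_rows(travel=[[-0.009, 0.0006, 0], [-0.009, 0.0006, 0], [-0.009, 0.0006, 0], [-0.006, 0.0004, 0], [-0.006, 0.0004, 0], [-0.009, 0.0006, 0], [-0.009, 0.0006, 0], [-0.009, 0.0006, 0], [-0.009, 0.0006, 0], [-0.009, 0.0006, 0], [-0.009, 0.0006, 0], [-0.005, 0.0003, 0]], rotation=[[0, 0, 0], [0, 0, 0], [0, 0, 0], [0, 0, 0], [0, 0, 0], [0, 0, 0], [0, 0, 0], [0, 0, 0], [0, 0, 0], [0, 0, 0], [0, 0, 0], [0, 0, 0]], grip=[1, 1, 1, 1, 1, 1, 1, 1, 1, 1, 1, 1])

```text
clock: 9.4
position: [538.0, 56.5, 5.8]
ee_rot: [-0.666, 0.746, 0.0, -0.001]
contact_force: [-1.1, -7.2, 1.8]
gripper_width: 85.4
```

```bash
python3 -c "
from h import *
go()
print(look(optics.get_image('scene')),arm.read_state()['contact_force'])
d=dict(np.load('scene0.npz'));W,ok=world(d);b=d['image'].astype(int)
m=ok&(b[...,1]>b[...,2]+15)&(b[...,1]>b[...,0]+3)&(W[...,2]>34)&(W[...,2]<46)&(W[...,1]>150)&(W[...,1]<350)&(W[...,0]<750)
r=cv2.minAreaRect(W[m][:,:2].astype(np.float32));print('rail scene',r)
"
```

```text
pos [538.   56.5   5.8] tool y deg 173.6 t 9.4 tilt z [-0.002 -0.001 -1.   ]
{'c': array([547.43255615, 106.64438629]), 'size': [np.float32(123.72912), np.float32(139.32794)], 'n_deg': np.float32(83.17554), 'face': array([553.37395096, 156.29013062]), 'z': np.float64(48.75166027985987)} [ 0.09477194 -1.2717101   1.51133678]
rail scene ((561.8057861328125, 259.4491271972656), (32.11475372314453, 257.6170959472656), 83.75420379638672)
```

Call:
play_rows(travel=[[-0.009, 0.0003, 0], [-0.009, 0.0003, 0], [-0.009, 0.0003, 0], [-0.009, 0.0003, 0], [-0.009, 0.0003, 0], [-0.009, 0.0003, 0], [-0.009, 0.0003, 0], [0, 0, 0]], rotation=[[0, 0, 0], [0, 0, 0], [0, 0, 0], [0, 0, 0], [0, 0, 0], [0, 0, 0], [0, 0, 0], [0, 0, 0]], grip=[1, 1, 1, 1, 1, 1, 1, 1])

```text
clock: 10.12
position: [543.4, 120.1, 5.6]
ee_rot: [-0.667, 0.745, 0.0, -0.0]
contact_force: [-0.3, -0.2, -0.1]
gripper_width: 85.3
```

```bash
python3 -c "
from h import *
go()
d=optics.get_image('scene');print(look(d),arm.read_state()['contact_force'])
cv2.imwrite('pics/e.png',cv2.resize(d['image'][120:300,200:440],None,fx=3.3,fy=3.3))
"
```

```text
pos [543.4 120.1   5.6] tool y deg 173.6 t 10.1 tilt z [-0.001 -0.    -1.   ]
{'c': array([553.44464111, 182.39920044]), 'size': [np.float32(99.55128), np.float32(141.30696)], 'n_deg': np.float32(81.43319), 'face': array([560.892766  , 231.84134293]), 'z': np.float64(48.648271502828486)} [-0.38267498 -0.05997343  0.31949476]
```

View pics/e.png

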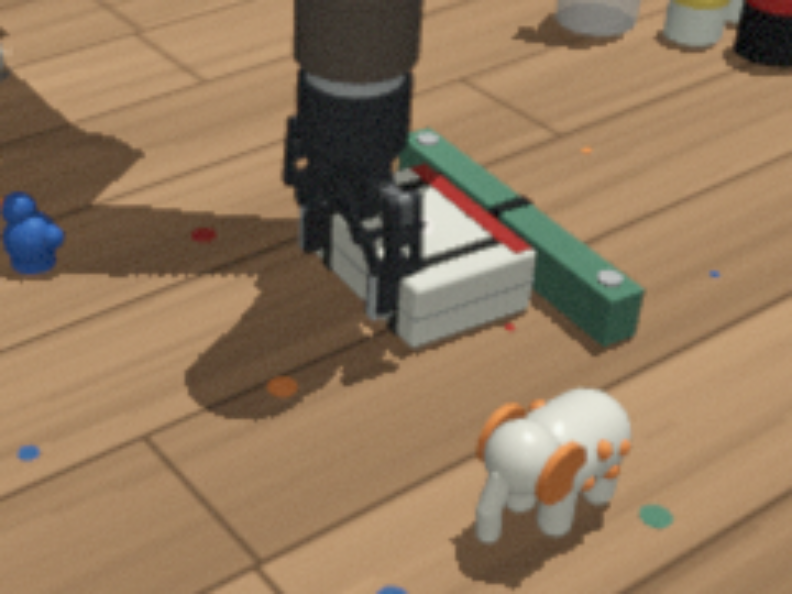

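Call:
play_rows(travel=[[-0.0015, 0, 0], [-0.0015, 0, 0], [-0.0015, 0, 0], [-0.0015, 0, 0], [-0.0015, 0, 0], [-0.0015, 0, 0], [-0.0015, 0, 0], [-0.0015, 0, 0], [0, 0, 0]], rotation=[[0, 0, 0], [0, 0, 0], [0, 0, 0], [0, 0, 0], [0, 0, 0], [0, 0, 0], [0, 0, 0], [0, 0, 0], [0, 0, 0]], grip=[1, 1, 1, 1, 1, 1, 1, 1, 1])

```text
clock: 10.92
position: [544.2, 129.9, 5.6]
ee_rot: [-0.666, 0.746, 0.0, -0.001]
contact_force: [-0.9, -4.7, 1.4]
gripper_width: 85.2
```

Call:
play_rows(travel=[[-0.001, 0, 0], [-0.001, 0, 0], [-0.001, 0, 0]], rotation=[[0, 0, 0], [0, 0, 0], [0, 0, 0]], grip=[1, 1, 1])

```text
clock: 11.17
position: [544.4, 132.6, 5.5]
ee_rot: [-0.666, 0.746, 0.0, -0.002]
contact_force: [-0.7, -6.2, 2.7]
gripper_width: 85.4
```

Force is still only sliding friction, so I'll press on slowly.

Call:
play_rows(travel=[[-0.001, 0, 0], [-0.001, 0, 0], [-0.001, 0, 0]], rotation=[[0, 0, 0], [0, 0, 0], [0, 0, 0]], grip=[1, 1, 1])

```text
clock: 11.42
position: [544.7, 135.3, 5.6]
ee_rot: [-0.666, 0.746, 0.0, -0.002]
contact_force: [1.5, -12.1, 2.6]
gripper_width: 85.5
```

Call:
play_rows(travel=[[-0.001, 0, 0], [-0.001, 0, 0]], rotation=[[0, 0, 0], [0, 0, 0]], grip=[1, 1])

```text
clock: 11.58
position: [544.6, 135.4, 5.5]
ee_rot: [-0.666, 0.746, -0.0, -0.003]
contact_force: [2.2, -19.0, 4.0]
gripper_width: 85.5
```

Call:
play_rows(travel=[[-0.001, 0, 0], [-0.001, 0, 0], [0, 0, 0]], rotation=[[0, 0, 0], [0, 0, 0], [0, 0, 0]], grip=[1, 1, 1])

```text
clock: 11.83
position: [544.5, 135.4, 5.5]
ee_rot: [-0.666, 0.746, -0.001, -0.005]
contact_force: [3.7, -21.3, 4.0]
gripper_width: 85.8
```

Call:
play_rows(travel=[[0.002, 0, 0], [0.004, 0, 0], [0.01, 0, 0], [0.02, 0, 0], [0.03, 0, 0], [0.03, 0, 0], [0.02, 0, -0.03], [0, 0, -0.04], [0, 0, -0.04], [0, 0, -0.04]], rotation=[[0, 0, 0], [0, 0, 0], [0, 0, 0], [0, 0, 0], [0, 0, 0], [0, 0, 0], [0, 0, 0], [0, 0, 0], [0, 0, 0], [0, 0, 0]], grip=[1, 1, 1, 1, 1, 1, 1, 1, 1, 1])

```text
clock: 12.67
position: [532.8, 25.4, 157.4]
ee_rot: [-0.666, 0.746, 0.0, 0.0]
contact_force: [1.5, 0.9, -0.2]
gripper_width: 85.3
```

```bash
python3 -c "
from h import *
go()
d=optics.get_image('scene');print(look(d))
d=optics.get_image('top');print(look(d))
cv2.imwrite('pics/f.png',cv2.resize(d['image'][110:340,130:350],None,fx=2.6,fy=2.6))
"
```

```text
pos [532.8  25.4 157.4] tool y deg 173.5 t 12.7 tilt z [ 0.     0.001 -1.   ]
{'c': array([553.40350342, 195.39009094]), 'size': [np.float32(103.192276), np.float32(141.36592)], 'n_deg': np.float32(82.9439), 'face': array([559.54555655, 245.01140594]), 'z': np.float64(48.5919092068291)}
{'c': array([506.16802979, 181.04812622]), 'size': [np.float32(56.674683), np.float32(58.714954)], 'n_deg': np.float32(175.69644), 'face': array([456.30900192, 184.80015659]), 'z': np.float64(50.02258947811735)}h.py:27: RuntimeWarning: Mean of empty slice.
  if n@(pr[:,:2].mean(0)-c)<0:n=-n
  ret = um.true_divide(
```

View pics/f.png

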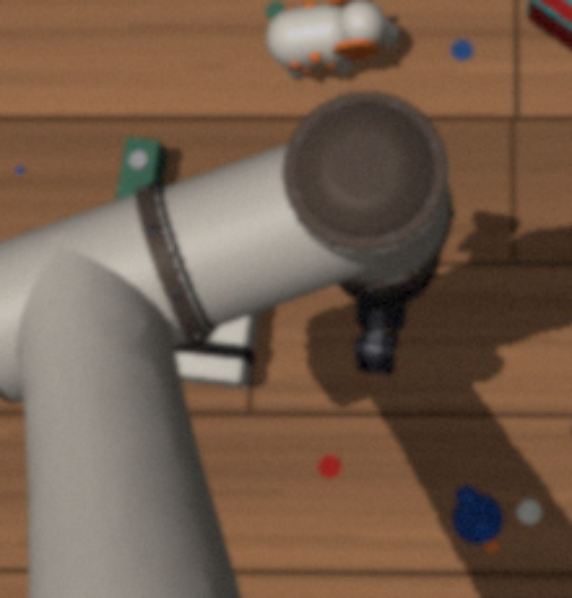

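Call:
play_rows(travel=[[0.03, 0, -0.005], [0.03, 0, -0.005], [0.03, 0, -0.005], [0.03, 0, -0.005], [0.03, 0, -0.005], [0.03, 0, 0], [0.03, 0, 0], [0.03, 0, 0], [0.03, 0, 0], [0.03, 0, 0], [0.03, 0, 0], [0, 0, 0]], rotation=[[0, 0, 0], [0, 0, 0], [0, 0, 0], [0, 0, 0], [0, 0, 0], [0, 0, 0], [0, 0, 0], [0, 0, 0], [0, 0, 0], [0, 0, 0], [0, 0, 0], [0, 0, 0]], grip=[1, 1, 1, 1, 1, 1, 1, 1, 1, 1, 1, 1])

```text
clock: 13.77
position: [495.6, -305.7, 179.8]
ee_rot: [-0.665, 0.747, -0.0, -0.0]
contact_force: [0.8, -0.3, -0.2]
gripper_width: 84.9
```

```bash
python3 -c "
from h import *
d=optics.get_image('scene');print(look(d))
d=optics.get_image('top');print(look(d))
cv2.imwrite('pics/g.png',cv2.resize(d['image'][140:310,130:330],None,fx=3.5,fy=3.5))
"
```

```text
{'c': array([552.17156982, 194.35133362]), 'size': [np.float32(104.49717), np.float32(143.48303)], 'n_deg': np.float32(84.9444), 'face': array([556.57769108, 244.15681839]), 'z': np.float64(48.588259794626644)}
{'c': array([550.38360596, 197.83554077]), 'size': [np.float32(103.08648), np.float32(141.05963)], 'n_deg': np.float32(84.15167), 'face': array([555.47837353, 247.57529831]), 'z': np.float64(50.130088822898166)}
```

View pics/g.png

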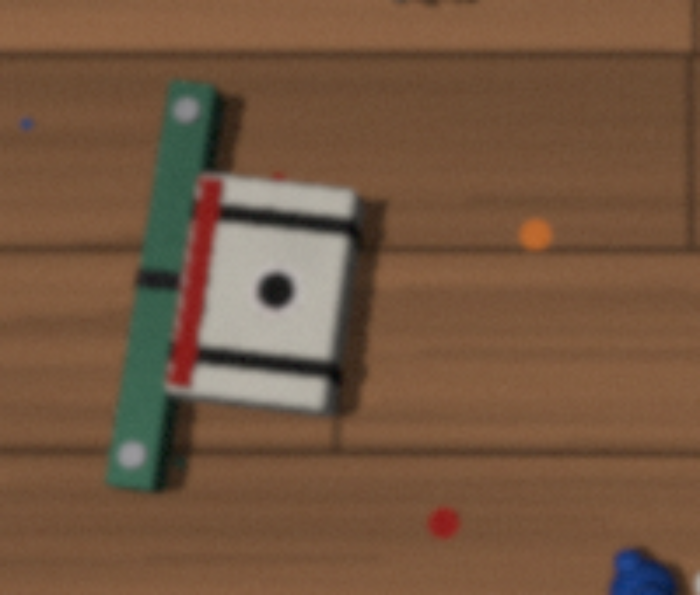

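The top view shows the red face flush along the rail, with the black mark at (158,280) level with the middle of the red stripe at about (195,283). Measured face centre is (555.5, 247.6) against a target of (556.6, 246.3).

```bash
python3 -c "
from bench import workorder
print(workorder.job_done())"
```

```text
the job is handed in; nothing more can be done
None
```

The mould's red face now stands against the green rail and is centred on the black mark; I handed the job in at about 14 s on the clock. No verdict was reported.

**What I did:** With the shut fingertips I pushed the mould at its short side and then at a back corner, which turned the red face from about 24° to 79°. I then opened the fingers and pushed squarely on the back side until the mould pressed against the rail at about 21 N. After that I backed off and lifted clear.

**Last checks:**

| Check | Result | Limit |
|---|---|---|
| Along the rail from the black mark | about 1 mm off (top camera) | 15 mm |
| Distance from the rail face | apparent 1 mm overlap, so in contact within camera error | 4 mm |
| Angle to the rail | 0.01 rad off (top camera), about 0.02 rad (scene camera) | 0.05 rad |
| Tool force after backing off | under 1 N, gripper about 180 mm above the table | no contact |

- **Camera disagreement:** the two cameras differ by about 2–3.5 mm in absolute position, which matches their calibration offset. The top camera was blocked by the arm for most of the pushing, so I steered by the scene camera then.
- **Bystanders:** I saw no sign that the jar, elephant or duck had moved, and my moves went nowhere near them. I did not measure their final positions.

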